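# Hold a spring clip open over the edge of a buffet card

### The arm

A 6-joint arm with a two-finger parallel gripper is mounted at the origin on the work surface. World frame = base frame: x ahead of the robot, y to its left, z up, the work surface at z = 0. Lengths are in m, angles in rad, forces in N, time in s.
With the tool pointing down it reaches from about 0.275 to 1 m from the base axis. Payload 8.4 kg.
Tool frame: the origin (TCP) lies between the finger pads; the fingertips stand 14 mm ahead of it and the grasp point (between the pads) lies 5 mm behind it; x points along the fingers, y is the direction in which the jaws open and shut, and the axes are right-handed (so a half turn about x gives the same grasp; the last joint's range is limited). The gripper opens to 85 mm and grips with 20 to 120 N. Pads are 22 mm wide; open, the fingers measure 114 mm over their backs; the gripper's body (76 mm by 85 mm) begins 54 mm behind the grasp point. The pads swing forward as they close: fully open they stand 13 mm farther back than shut.
Start: joints at [1.17, 0.353, 1.633, -0, 1.155, -0.002], TCP at [0.243, 0.576, 0.245] pointing down, gripper open.
Joint ranges: [-2.63, 2.63], [-0.92, 2.1], [0.06, 2.66], [-1.3, 4.44], [0, 2.69], [-3.02, 3.02]. Speed limits (rad/s): [2.22, 2.22, 2.79, 3.14, 3.14, 3.14].

### API

Orientations are given as [roll, pitch, yaw] about the fixed x, y, z axes, in that order (R = Rz(yaw) Ry(pitch) Rx(roll)).
In Python, from plant import read_state, cams, workorder gives the robot as it stands.
- The arm moves only by the tool send_rows, never from a script. Its argument "deltas" is a list that holds one entry, the list of rows, each a list of 7 numbers: the turn, a rotation vector about the tool's x, y, z in degrees, then the shift along the tool's x, y, z in mm, then the opening in per cent of the stroke, from 0 (shut) to 100 (fully open). A call has 1 to 8 rows; each row is the pose to reach, as a shift and turn from the pose commanded when the call began, along the tool's axes at that moment; what a row does not reach only later rows make up. A row lasts 1/12 s, in which the tool goes at most 41.7 mm and 7.16 degrees, less where a joint would pass 70% of its speed; a pose out of reach is approached as far as the arm can. A call with a gripper value outside its range is refused whole. The fingers move at their own pace and stop on an object; "squeeze" is the grip in N (left out, the last holds). Time passes only in rows, so rows that repeat a pose let the fingers close. It gives the time, the measured TCP pose, the force and the opening at its end, in the units of the state.
- read_state(): the state, without advancing time (a new reading comes with each control period).
- cams.camera(name): name is "scene" or "top" or "wrist"; returns the picture (420x560x3 uint8, red, green, blue); there is no depth.
- cams.camera_params(name): a dict with "fovy" (degrees; the focal length in pixels is half the picture's height over the tangent of half this angle, whatever the lens; pixels are square), "cx", "cy" (the principal point, pixels), "world_to_cam" (4x4, takes a point from world to camera coordinates); the wrist camera has in their place "hand_eye" (4x4, takes a point from camera to tool coordinates, whose origin is the TCP and whose axes are the tool frame's). Camera axes: x right, y down, z forward; pixel columns grow to the right and rows downward; lengths in m; the calibration is good to about 2 mm. The wrist camera is an equidistant fisheye: a pixel r from the principal point sees the ray r / f radians off the axis. A picture is of the moment at which its call begins: read the wrist's pose just before it. camera_params takes no time and is no camera call.
- workorder.sign_off(): hands the job in, once; it reports no verdict.
The state is a dict: "t": time; "q": joint angles; "joint_vel": joint speeds; "effort": joint torques, N m; "eef_pos": TCP position; "orientation": TCP orientation; "force": force on the tool from outside, world axes, zero at the start; "ft_torque": the same for the moment, N m; "width": finger opening in m.
Only numpy, scipy, OpenCV 4.12 (cv2) and the standard library are available. Lean on these libraries where they do the work, as an engineer would, in place of code of your own. Each camera call takes 0.05 s, during which the arm holds its last target.

### The job

On the breakfast buffet, first roll the round wooden card stand along the counter, without lifting it off, until it sits on its wide flat with the blank card standing upright. Then pick up the spring clip from the dark board by squeezing its two tails, carry it squeezed wide open over the middle of the card's top edge and lower it until that edge is well inside the mouth, square to the jaws, with neither jaw touching the card. Finish while still holding the clip open there, ready for a colleague to slip a label in; leave the jar, bowl and mug alone.

Things in the scene. Friction and masses are not known exactly. Their poses are not given: they have to be found in the camera images.
- stand: Loose round wooden bar with a card: 64 mm diameter, 150 mm long, 0.4 kg. Origin mid-bar on its axis, 31 mm above the counter; y along the bar. At the start z is up, x points away from the robot (yaw up to 0.35 rad), it rests on a 12 mm flat, card leaning 60 degrees to -x. Rolled 60 degrees (33 mm) to its +x it drops onto a 20 mm flat (30 mm from the axis) and stays, card upright.
- card: Stiff blank white card fixed in the bar: 110 mm wide (its y), 4 mm thick (its x). Origin on the bar's axis; z points out along the card (up when upright), x is its normal (forward when upright). A push of a few N on the leaning card's edge, forward and up, rolls the bar. Rolled 60 degrees too far, it rests on another 12 mm flat, leaning the other way.
- card_edge (a point): Middle of the card's free (top) edge, 102 mm from the bar's axis; axes as card. 82 mm above the counter while leaning, 132 mm when upright.
- clip: Loose steel spring clip, 70 g, 40 mm wide (its y), 83 mm high, standing on its closed jaws on the board, tails up. Origin at mid-plane, level with the closed jaw tips (underside). z up; the tails are squeezed along x (a half turn looks the same). Hinge pin 40 mm above the origin, along y. Jaws: z 0 to 36 mm, each 9 mm thick, inner faces meeting at x = 0.
- clip_grip (a point): Point between the clip's tails at the height to squeeze: 66 mm above the clip's origin, mid-plane, axes as clip. Tails: flat plates, z 46 to 83 mm, 53 mm over their outer tops at rest; fully squeezed they are vertical, parallel, 24 mm over their outer faces, against a firm stop. At that height about 4 N starts to open them, 12 N reaches the stop; grip with about 20 N.
- clip_a (a joint): Opening angle of each clip jaw from the mid-plane (both move alike), rad: 0 closed, 0.32 fully squeezed open. Then the jaw tips are 25 mm apart, 2 mm above the level of the clip's origin, and the mouth narrows evenly to nothing at the pin.
- board: Fixed dark wooden board, 130 x 110 x 8 mm, on which the clip stands; origin at the centre of its underside.
- jam_jar: Bystander: jar, 60 mm diameter, 80 mm high; origin under its centre.
- sugar_bowl: Bystander: white bowl, 90 mm diameter, 50 mm high; origin under its centre.
- mug: Bystander: white mug, 76 mm diameter, 85 mm high; origin under its centre.
There are look-alikes about, which are no part of the job. What is shaped like the clip but red or turquoise is not meant. Of the things that look like the board, take the one that is farthest from the robot's base at the start.

How it is judged:
By the outcome, as a careful person would: the job done as asked, in the order asked, and still so for the second after the job is handed in, while the arm keeps its last pose, push and grip.
It also fails if it takes over 64 s, if anything falls off the work surface, if the arm or the gripper's body presses on something with over 40 N, if the wrist force passes 120 N, or if a joint passes its speed limit or range.

## Working session

There is one attempt and no reset: what is moved stays moved. The work goes in short steps, Python scripts to look and compute and a tool call to move; the robot and the scene stay as the last step left them, time stands still between calls to the robot, and variables do not carry over. Pictures are saved under pics/ and viewed, and the job is handed in when it is done.

Besides the shell and the picture viewer there is one more tool, called after "Request:" in YAML: its name, and indented under it one key for each argument. send_rows: Moves the arm, as the interface text tells. Its arguments: {"type":"object","properties":{"deltas":{"type":"array","items":{"type":"array","items":{"type":"array","items":{"type":"number"}}}},"squeeze":{"type":"number"}},"required":["deltas"]}

```bash
ls; mkdir -p pics
python3 - <<'E'
from plant import read_state, cams, workorder
import cv2
s=read_state(); print(s)
for n in ("scene","top","wrist"):
    im=cams.camera(n); cv2.imwrite(f"pics/{n}0.png",im[:,:,::-1]); print(n,cams.camera_params(n))
E
```

```text
pics
{'t': 0.0, 'q': array([ 1.16958162e+00,  3.53663204e-01,  1.63418302e+00,  3.18659200e-06,
        1.15522314e+00, -2.40117657e-03]), 'joint_vel': array([ 4.41291275e-04, -1.33034031e-03, -9.25516800e-05,  4.96630796e-04,
       -1.40969037e-04,  1.43469131e-03]), 'effort': array([-4.00579120e-05, -6.05241466e+01, -3.42060363e+01,  8.15049276e-06,
        9.39961028e-03,  3.76775245e-05]), 'eef_pos': array([0.24251033, 0.57549721, 0.24453136]), 'orientation': array([-1.57517045,  1.56931962, -1.97398526]), 'force': array([-0.95682365, -0.48742397,  0.07417965]), 'ft_torque': array([ 0.02516719, -0.00135339, -0.02824558]), 'width': 0.0851935983817903}
scene {'fovy': 57.503386047059934, 'cx': 282.23868371306844, 'cy': 209.66250825419655, 'world_to_cam': array([[ 0.6366519 ,  0.77107611, -0.01076987, -0.37074826],
       [ 0.56489376, -0.47583009, -0.67415189, -0.2494141 ],
       [-0.52494705,  0.42311625, -0.73851421,  1.20387771],
       [ 0.        ,  0.        ,  0.        ,  1.        ]])}
top {'fovy': 44.390528542439945, 'cx': 276.52676055754335, 'cy': 214.31178395669943, 'world_to_cam': array([[-0.02014153, -0.99969555, -0.01425215,  0.02242698],
       [-0.98933139,  0.02198585, -0.14401398,  0.56767108],
       [ 0.14428348,  0.01119944, -0.98947302,  1.15425572],
       [ 0.        ,  0.        ,  0.        ,  1.        ]])}
wrist {'fovy': 65.70646984690485, 'cx': 280.1469424530625, 'cy': 213.4847772540253, 'hand_eye': array([[ 1.20658011e-04, -2.59627418e-01,  9.65708853e-01,
        -1.27858787e-01],
       [ 9.99999956e-01, -2.32107793e-04, -1.87343786e-04,
        -2.24994156e-04],
       [ 2.72788134e-04,  9.65708833e-01,  2.59627379e-01,
        -6.51209055e-02],
       [ 0.00000000e+00,  0.00000000e+00,  0.00000000e+00,
         1.00000000e+00]])}
```

View pics/scene0.png

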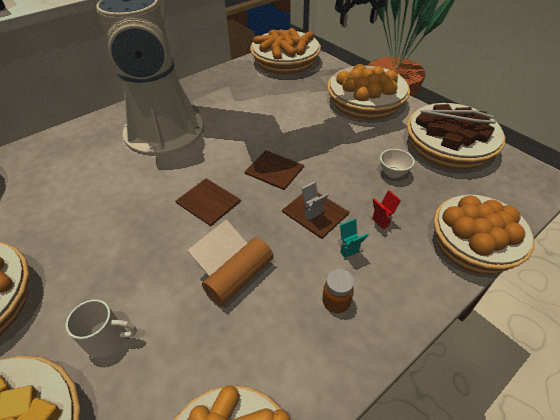

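View pics/top0.png

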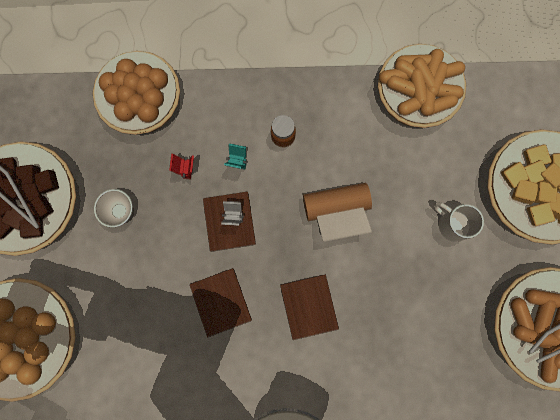

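View pics/wrist0.png

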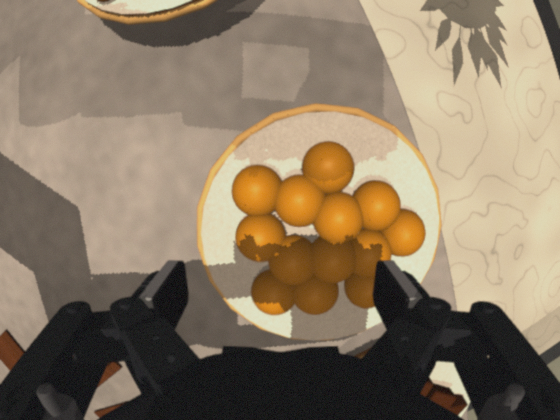

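Scene and top pictures: the candidates for the clip are silver (top 232,212), turquoise (237,156) and red (183,166). The candidates for the board are at (229,221), (220,302) and (309,306). I choose the silver clip on the farthest board (229,221). The stand is at (338,208) in top, and its card leans towards the robot. Next I'll check crops.

```bash
cat > h.py <<'E'
import numpy as np, cv2
from plant import read_state, cams, workorder
from scipy.spatial.transform import Rotation as Rn
def f(p): return 210/np.tan(np.radians(p["fovy"])/2)
def ray(n,u,v):
    p=cams.camera_params(n); F=f(p); x=(u-p["cx"])/F; y=(v-p["cy"])/F
    if n=="wrist":
        s=read_state(); r=np.hypot(x,y); d=np.array([x/r*np.sin(r),y/r*np.sin(r),np.cos(r)]); H=p["hand_eye"]
        R=Rn.from_euler("xyz",s["orientation"]).as_matrix()
        return s["eef_pos"]+R@H[:3,3], R@H[:3,:3]@d
    M=p["world_to_cam"]; R=M[:3,:3].T
    return -R@M[:3,3], R@np.array([x,y,1.])
def onz(n,u,v,z):
    o,d=ray(n,u,v); return o+d*(z-o[2])/d[2]
def tri(a,b):
    A=np.zeros((3,3));B=np.zeros(3)
    for o,d in(a,b):
        d=d/np.linalg.norm(d);P=np.eye(3)-np.outer(d,d);A+=P;B+=P@o
    return np.linalg.solve(A,B)
def proj(n,X):
    X=np.asarray(X,float);p=cams.camera_params(n);F=f(p)
    if n=="wrist":
        s=read_state();H=p["hand_eye"];R=Rn.from_euler("xyz",s["orientation"]).as_matrix()
        c=H[:3,:3].T@(R.T@(X-s["eef_pos"])-H[:3,3]); r=np.hypot(c[0],c[1]);t=np.arctan2(r,c[2])
        return p["cx"]+F*t*c[0]/r,p["cy"]+F*t*c[1]/r
    M=p["world_to_cam"];c=M[:3,:3]@X+M[:3,3]
    return p["cx"]+F*c[0]/c[2],p["cy"]+F*c[1]/c[2]
def crop(n,fn,u0,v0,w,h,k,im=None):
    if im is None: im=cv2.imread(fn)
    return cv2.resize(im[v0:v0+h,u0:u0+w],None,fx=k,fy=k,interpolation=cv2.INTER_CUBIC)
E
python3 - <<'E'
from h import *
a=crop("","pics/top0.png",195,180,70,75,8); cv2.imwrite("pics/c1.png",a)
a=crop("","pics/top0.png",295,170,90,80,8); cv2.imwrite("pics/c2.png",a)
a=crop("","pics/scene0.png",270,170,90,75,8); cv2.imwrite("pics/c3.png",a)
a=crop("","pics/scene0.png",180,210,100,100,6); cv2.imwrite("pics/c4.png",a)
E
```

```text
(no output)
```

View pics/c1.png

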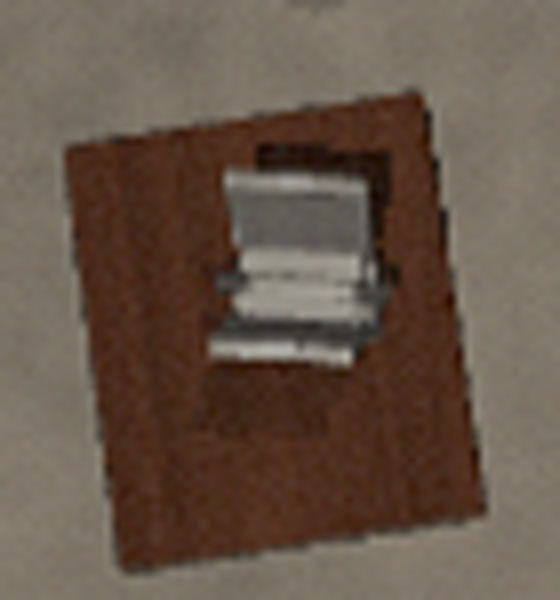

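View pics/c2.png

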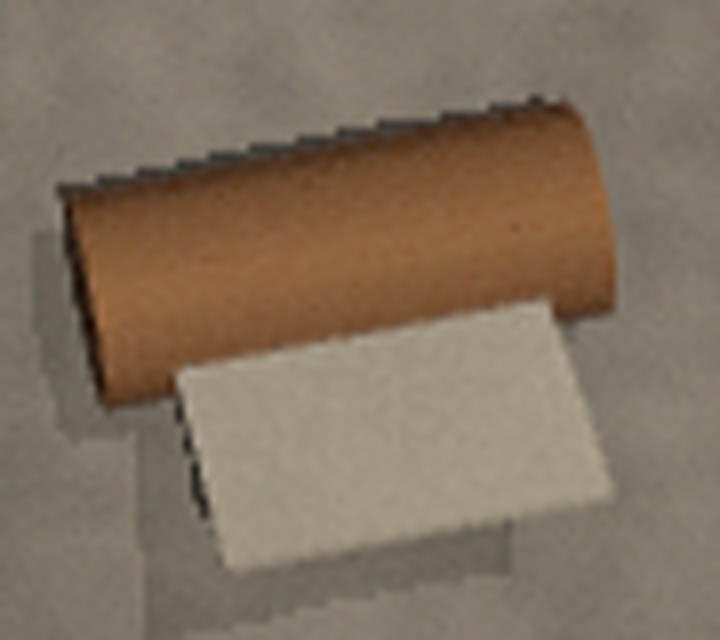

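View pics/c3.png

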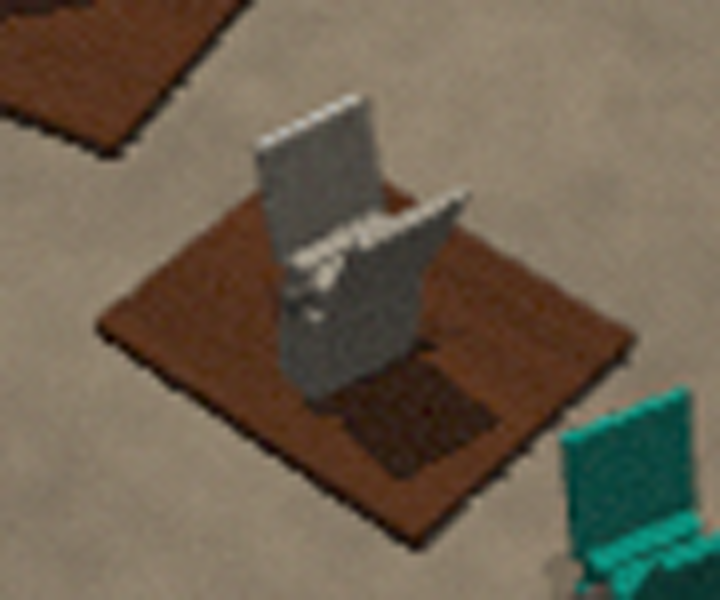

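View pics/c4.png

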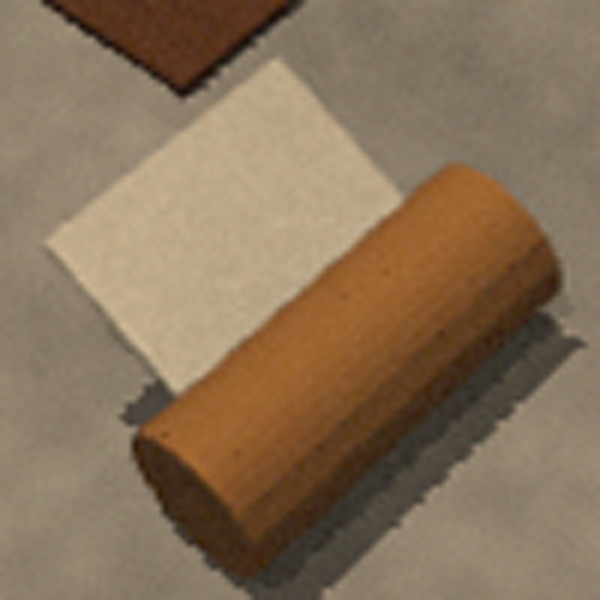

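Run:
```python
from h import *
np.set_printoptions(precision=4,suppress=True)
o=.5
T=lambda x,y:ray("top",295+x/8-o,170+y/8-o); S=lambda x,y:ray("scene",180+x/6-o,210+y/6-o)
a=tri(T(225,570),S(278,58)); b=tri(T(612,493),S(45,245)); print("edge L,R",a,b,np.linalg.norm(a-b))
for c in((225,570),(612,493)): print("z.083",onz("top",295+c[0]/8-o,170+c[1]/8-o,.083))
d=a-b; yaw=np.arctan2(-d[0],d[1]); print("stand yaw",yaw,"mid",(a+b)/2)
C=lambda x,y:ray("top",195+x/8-o,180+y/8-o); D=lambda x,y:ray("scene",270+x/8-o,170+y/8-o)
# near tail (toward robot): top (212,350),(355,357); scene (258,147),(360,97)
for nm,t,s in(("nearL",(211,350),(360,97)),("nearR",(354,358),(258,147)),("farL",(226,175),(467,193)),("farR",(367,181),None)):
    z=onz("top",195+t[0]/8-o,180+t[1]/8-o,.091)
    print(nm,z, tri(C(*t),D(*s)) if s else "", onz("scene",270+s[0]/8-o,170+s[1]/8-o,.091) if s else "")
# board corners top z=.008
for c in((68,148),(420,92),(487,515),(122,572)): print("board",onz("top",195+c[0]/8-o,180+c[1]/8-o,.008))
# roller bar ends
for n,u,v,z in(("jar top",283,124,.08),("jar",283,130,.0)): print(n,onz("top",u,v,z))
for nm,c in(("teal",(237,156)),("red",(182,166)),("mug",(460,222)),("bowl",(113,208)) ): print(nm,onz("top",*c,.05))
for c in((62,190),(575,100),(612,312),(105,408)): print("bar",onz("top",295+c[0]/8-o,170+c[1]/8-o,.031))
```

```text
edge L,R [ 0.5002 -0.0915  0.0828] [ 0.5194 -0.1999  0.0825] 0.11004164244798832
z.083 [ 0.5003 -0.0913  0.083 ]
z.083 [ 0.5195 -0.1994  0.083 ]
stand yaw 0.1749289306083777 mid [ 0.5098 -0.1457  0.0827]
nearL [0.5434 0.1339 0.091 ] [0.5433 0.1336 0.0898] [0.5439 0.1322 0.091 ]
nearR [0.5403 0.0942 0.091 ] [0.5405 0.0944 0.0915] [0.5402 0.0951 0.091 ]
farL [0.5927 0.1295 0.091 ] [0.5926 0.1294 0.0901] [0.5931 0.1284 0.091 ]
farR [0.5901 0.0901 0.091 ]  
board [0.6164 0.1867 0.008 ]
board [0.6311 0.0807 0.008 ]
board [0.5032 0.0623 0.008 ]
board [0.4886 0.1706 0.008 ]
jar top [ 0.7724 -0.0092  0.08  ]
jar [ 0.7834 -0.0093  0.    ]
teal [0.7071 0.1003 0.05  ]
red [0.6861 0.2295 0.05  ]
mug [ 0.5396 -0.4092  0.05  ]
bowl [0.59   0.3894 0.05  ]
bar [ 0.6183 -0.0511  0.031 ]
bar [ 0.6418 -0.2029  0.031 ]
bar [ 0.5783 -0.2108  0.031 ]
bar [ 0.5533 -0.0618  0.031 ]
```

```bash
cat >> h.py <<'E'
def Rt(phi): # tool down, tool y at world heading phi
    y=np.array([np.cos(phi),np.sin(phi),0]);x=np.array([0,0,-1.]);return np.column_stack([x,y,np.cross(x,y)])
def plan(P,phi,tilt=None):
    s=read_state();R=Rn.from_euler("xyz",s["orientation"]).as_matrix()
    rv=np.degrees(Rn.from_matrix(R.T@Rt(phi)).as_rotvec()); d=R.T@(np.asarray(P)-s["eef_pos"])*1000
    print("at",s["eef_pos"].round(4),"turn",rv.round(2),"shift",d.round(1),"rows",max(np.linalg.norm(rv)/7.16,np.linalg.norm(d)/41.7).round(1))
E
python3 - <<'E'
from h import *
s=read_state();R=Rn.from_euler("xyz",s["orientation"]).as_matrix();print(R.round(3),np.degrees(np.arctan2(R[1,1],R[0,1])))
yaw=.175;ex=np.array([np.cos(yaw),np.sin(yaw),0])
e=np.array([.509,-.1456,.082])
plan(e-.06*ex+[0,0,.0],np.pi/2+yaw); plan(e-.06*ex,-np.pi/2+yaw)
plan([.5666,.112,.2],-.075);plan([.5666,.112,.2],np.pi-.075)
E
```

```text
[[-0.     0.388  0.922]
 [-0.001  0.922 -0.388]
 [-1.    -0.001  0.   ]] 67.15209296022627
at [0.2426 0.5756 0.2447] turn [-3.287e+01 -2.000e-02  6.000e-02] shift [ 163.4 -593.6  475.2] rows 18.6
at [0.2426 0.5756 0.2447] turn [1.4713e+02 8.0000e-02 2.0000e-02] shift [ 163.4 -593.6  475.2] rows 20.5
at [0.2426 0.5756 0.2447] turn [7.145e+01 4.000e-02 5.000e-02] shift [  45.  -301.4  478.6] rows 13.6
at [0.2426 0.5756 0.2447] turn [-1.0855e+02 -6.0000e-02  4.0000e-02] shift [  45.  -301.4  478.6] rows 15.2
```

Run:
```python
from h import *
yaw=.175;ex=np.array([np.cos(yaw),np.sin(yaw),0])
e=np.array([.509,-.1456,.2])
plan(e-.065*ex,np.pi/2+yaw)
```

```text
at [0.2426 0.5756 0.2447] turn [-3.287e+01 -2.000e-02  6.000e-02] shift [  45.4 -596.4  471. ] rows 18.3
```

Request:
send_rows:
  deltas:
    - [[-7,0,0,0,0,0,50],[-10,0,0,20,-150,100,50],[-15,0,0,45,-300,250,50],[-30,0,0,45,-450,350,50],[-33,0,0,45,-592,470,50],[-33,0,0,45,-592,470,50],[-33,0,0,45,-592,470,50],[-33,0,0,45,-592,470,50]]

```text
t: 0.82
eef_pos: [0.319, 0.2941, 0.2241]
orientation: [-1.224, 1.571, -1.046]
force: [1.2, -0.1, 0.8]
width: 0.0427
```

Run:
```python
from h import *
yaw=.175;ex=np.array([np.cos(yaw),np.sin(yaw),0])
e=np.array([.509,-.1456,.2])
plan(e-.065*ex,np.pi/2+yaw); print(read_state()["width"],read_state()["q"])
```

```text
at [0.319  0.2941 0.2241] turn [0.18 0.   0.01] shift [  24.1 -466.2   44. ] rows 11.2
0.04265337538618912 [ 7.41435713e-01  7.51527466e-02  2.04426102e+00 -1.14349080e-04
  1.02220036e+00 -1.00751994e+00]
```

Request:
send_rows:
  deltas:
    - [[0,0,0,24,-466,44,50],[0,0,0,24,-466,44,50],[0,0,0,24,-466,44,50],[0,0,0,24,-466,44,50],[0,0,0,24,-466,44,50],[0,0,0,24,-466,44,50],[0,0,0,24,-466,44,50],[0,0,0,24,-466,44,50]]

```text
t: 1.48
eef_pos: [0.4083, -0.0268, 0.2073]
orientation: [-0.188, 1.57, -0.011]
force: [0.7, 0.6, 0.6]
width: 0.0422
```

Run:
```python
from h import *
yaw=.175;ex=np.array([np.cos(yaw),np.sin(yaw),0])
e=np.array([.509,-.1456,.2])
plan(e-.065*ex,np.pi/2+yaw); print(read_state()["width"],read_state()["q"])
```

```text
at [ 0.4083 -0.0268  0.2073] turn [0.12 0.03 0.01] shift [   7.4 -134.5   13.2] rows 3.2
0.04221429584006045 [-6.92769597e-02  5.65948177e-02  2.10825784e+00  4.32824486e-05
  9.76124971e-01 -1.81720638e+00]
```

Request:
send_rows:
  deltas:
    - [[0,0,0,7,-134,13,50],[0,0,0,7,-134,13,50],[0,0,0,7,-134,13,50],[0,0,0,7,-134,13,50],[0,0,0,45,-134,13,50],[0,0,0,85,-134,13,50],[0,0,0,128,-134,13,50],[0,0,0,128,-134,13,50]]

```text
t: 2.15
eef_pos: [0.44, -0.1526, 0.0731]
orientation: [2.622, 1.559, 2.798]
force: [-2.3, 0.3, -0.6]
width: 0.0424
```

Run:
```python
from h import *
yaw=.175;ex=np.array([np.cos(yaw),np.sin(yaw),0])
e=np.array([.509,-.1456,.079])
plan(e,np.pi/2+yaw); print(read_state()["force"])
for n in("scene","wrist"): cv2.imwrite(f"pics/{n}1.png",cams.camera(n)[:,:,::-1])
```

```text
at [ 0.44   -0.1526  0.0731] turn [ 0.1  -0.57 -0.33] shift [-6.6 -5.2 69.1] rows 1.7
[-2.33774363  0.34915475 -0.61836436]
```

View pics/scene1.png

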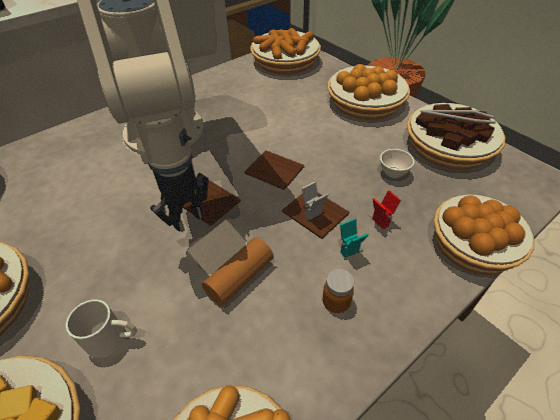

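View pics/wrist1.png

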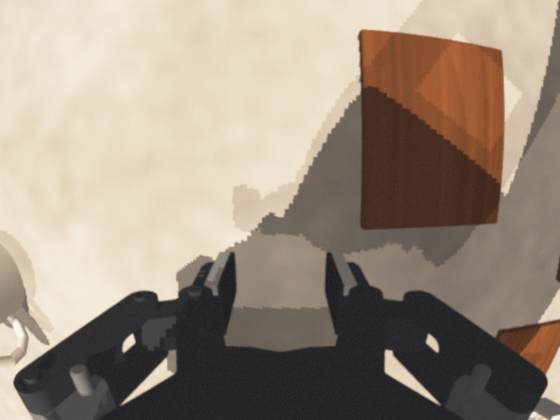

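Request:
send_rows:
  deltas:
    - [[0,-0.6,-0.3,-6,-5,25,50],[0,-0.6,-0.3,-6,-5,45,50],[0,-0.6,-0.3,-6,-5,52,50],[0,-0.6,-0.3,-6,-5,52,50]]

```text
t: 2.58
eef_pos: [0.5, -0.1502, 0.0883]
orientation: [-0.463, 1.554, -0.285]
force: [-0.5, 0.2, 0.6]
width: 0.0426
```

Run:
```python
from h import *
yaw=.175;ex=np.array([np.cos(yaw),np.sin(yaw),0])
e=np.array([.509,-.1456,.079])
plan(e,np.pi/2+yaw); print(read_state()["force"])
cv2.imwrite("pics/c5.png",crop("","",130,150,160,160,4,cams.camera("scene")[:,:,::-1]))
```

```text
at [ 0.5    -0.1502  0.0883] turn [0.19 0.89 0.44] shift [9.4 3.  9.5] rows 0.3
[-0.49558283  0.19465826  0.59194139]
```

View pics/c5.png

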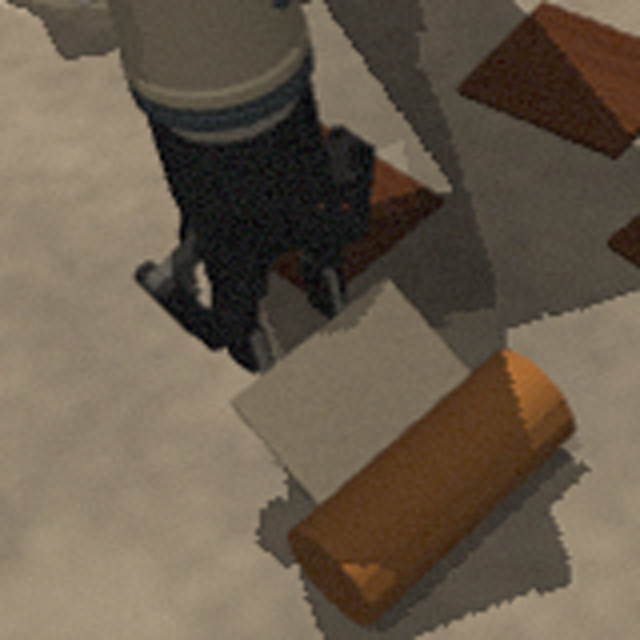

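Request:
send_rows:
  deltas:
    - [[0,0.6,0.3,0,3,-8,50],[0,0.6,0.3,7,3,-8,50],[0,0.6,0.3,7,3,-8,50],[0,0.6,0.3,7,3,-8,50],[0,0.6,0.3,7,3,-8,50],[0,0.6,0.3,7,3,-8,50]]

```text
t: 3.13
eef_pos: [0.4884, -0.1486, 0.0781]
orientation: [2.733, 1.571, 2.91]
force: [0.6, -0.9, 1.1]
width: 0.0429
```

Run:
```python
from h import *
yaw=.175;ex=np.array([np.cos(yaw),np.sin(yaw),0])
e=np.array([.509,-.1456,.079])
plan(e,np.pi/2+yaw); print(read_state()["force"])
```

```text
at [ 0.4884 -0.1486  0.0781] turn [ 0.11 -0.01 -0.  ] shift [-0.9 -0.7 20.9] rows 0.5
[ 0.56647568 -0.87576044  1.13245589]
```

Request:
send_rows:
  deltas:
    - [[0,0,0,0,-1,5,50],[0,0,0,0,-1,10,50],[0,0,0,-4,-1,14,50],[0,0,0,-9,-1,19,50],[0,0,0,-14,-1,25,50],[0,0,0,-19,-1,31,50],[0,0,0,-23,-1,37,50],[0,0,0,-27,-1,43,50]]

```text
t: 3.8
eef_pos: [0.5319, -0.1418, 0.1059]
orientation: [-0.42, 1.57, -0.243]
force: [-0.3, -0.1, -0.2]
width: 0.0427
```

Run:
```python
from h import *
s=read_state();print(s["force"],s["eef_pos"])
cv2.imwrite("pics/c6.png",crop("","",130,150,160,160,4,cams.camera("scene")[:,:,::-1]))
```

```text
[-0.34050283 -0.13499988 -0.20939501] [ 0.5319363  -0.14182551  0.10588602]
```

View pics/c6.png

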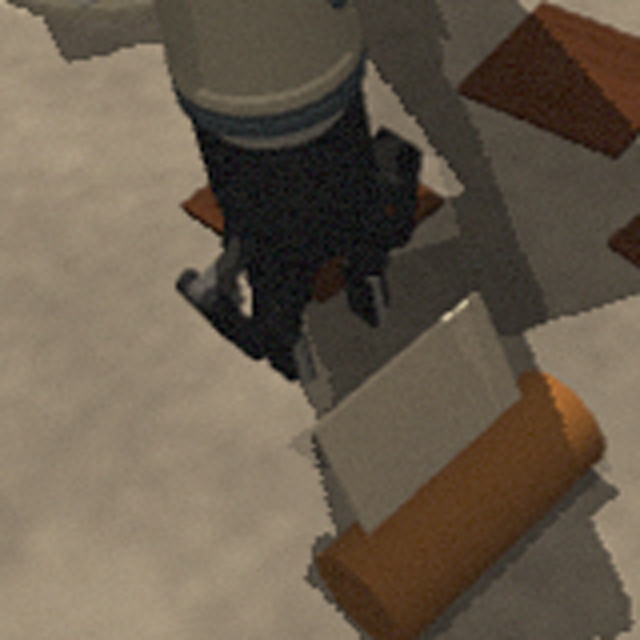

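Run:
```python
from h import *
a=crop("","",285,150,110,100,6,cams.camera("top")[:,:,::-1]);b=crop("","",170,200,110,100,6,cams.camera("scene")[:,:,::-1])
cv2.imwrite("pics/c7.png",a);cv2.imwrite("pics/c8.png",b)
```

```text
(no output)
```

View pics/c7.png

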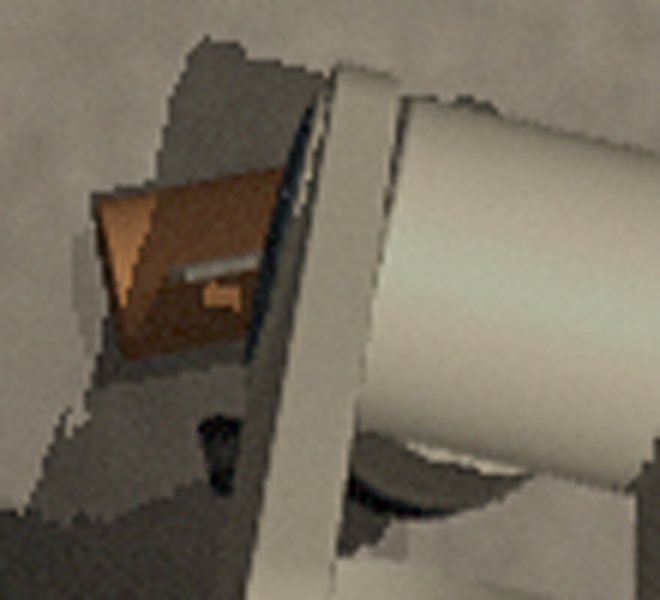

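View pics/c8.png

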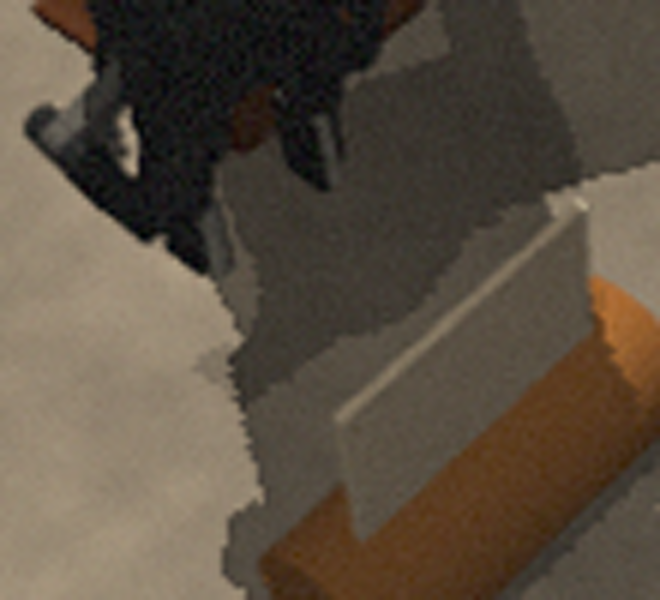

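The bar rolled on by its own momentum and the card now looks upright. I'll pull back and up, then measure.

Request:
send_rows:
  deltas:
    - [[0,0,0,-10,0,-30,50],[0,0,0,-60,0,-50,100],[0,0,0,-100,0,-80,100],[0,0,0,-140,30,-110,100],[0,0,0,-140,70,-110,100],[0,0,0,-140,110,-110,100],[0,0,0,-140,150,-110,100],[0,0,0,-140,180,-110,100]]

```text
t: 4.62
eef_pos: [0.3905, 0.0133, 0.2457]
orientation: [-0.149, 1.569, 0.026]
force: [0.8, 0.5, 0.2]
width: 0.0852
```

Run:
```python
from h import *
a=crop("","",285,150,110,100,7,cams.camera("top")[:,:,::-1]);b=crop("","",170,200,110,100,7,cams.camera("scene")[:,:,::-1])
cv2.imwrite("pics/c9.png",a);cv2.imwrite("pics/c10.png",b)
```

```text
(no output)
```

View pics/c9.png

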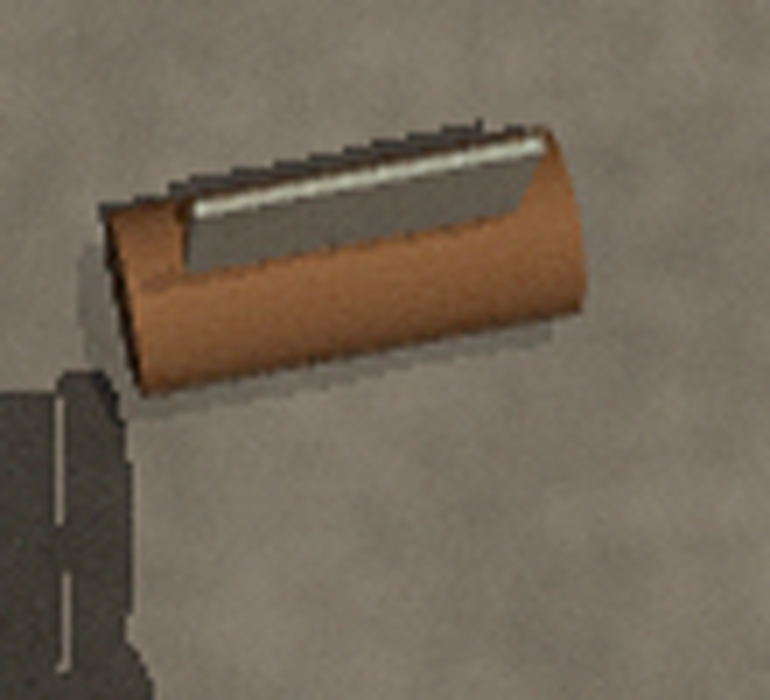

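View pics/c10.png

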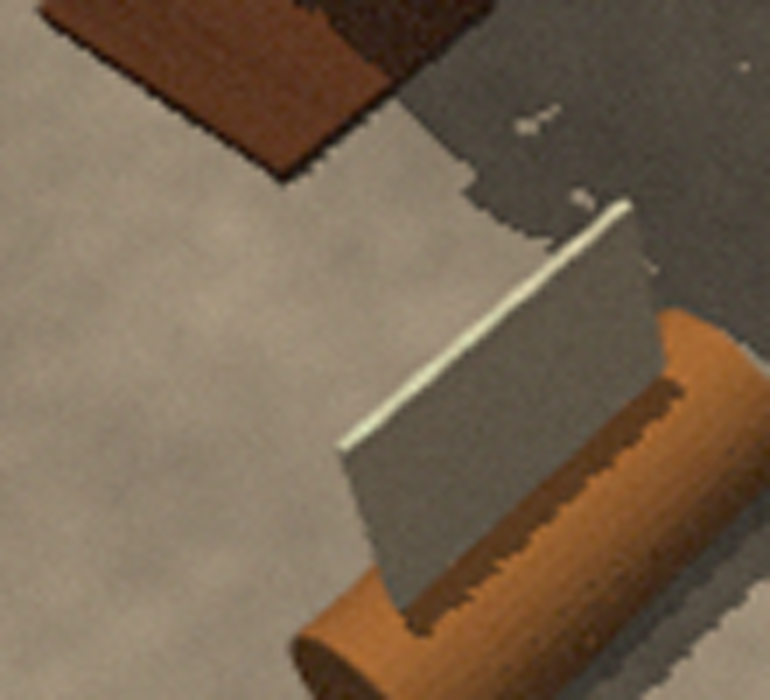

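Run:
```python
from h import *
np.set_printoptions(precision=4,suppress=True)
o=.5
T=lambda x,y:ray("top",285+x/7-o,150+y/7-o); S=lambda x,y:ray("scene",170+x/7-o,200+y/7-o)
a=tri(T(194,208),S(628,206)); b=tri(T(546,145),S(343,446)); d=a-b
print(a,b,np.linalg.norm(d),"yaw",np.arctan2(-d[0],d[1]),(a+b)/2)
for c in((194,208),(546,145)):print(onz("top",285+c[0]/7-o,150+c[1]/7-o,.132))
for c in((628,206),(343,446)):print(onz("scene",170+c[0]/7-o,200+c[1]/7-o,.132))
for c in((105,206),(548,128),(585,308),(147,395)): print("bar",onz("top",285+c[0]/7-o,150+c[1]/7-o,.031))
plan([.5666,.112,.2],-.075)
```

```text
[ 0.6211 -0.0758  0.1515] [ 0.6389 -0.1816  0.1548] 0.10724755418503626 yaw 0.16621670851510373 [ 0.63   -0.1287  0.1531]
[ 0.6298 -0.0694  0.132 ]
[ 0.6472 -0.1788  0.132 ]
[ 0.6036 -0.0748  0.132 ]
[ 0.6204 -0.1816  0.132 ]
bar [ 0.6529 -0.0455  0.031 ]
bar [ 0.6763 -0.196   0.031 ]
bar [ 0.6142 -0.2056  0.031 ]
bar [ 0.5879 -0.0579  0.031 ]
at [0.3898 0.0169 0.2452] turn [104.76  -0.08  -0.07] shift [ 45.3  61.4 191.1] rows 14.6
```

Run:
```python
from h import *
for i in range(3):
    a=crop("","",285,150,110,100,3,cams.camera("top")[:,:,::-1]);b=crop("","",170,200,110,100,3,cams.camera("scene")[:,:,::-1])
    r=np.hstack([a,b]); A=r if i==0 else np.vstack([A,r])
cv2.imwrite("pics/c11.png",A[:600])
```

```text
(no output)
```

View pics/c11.png

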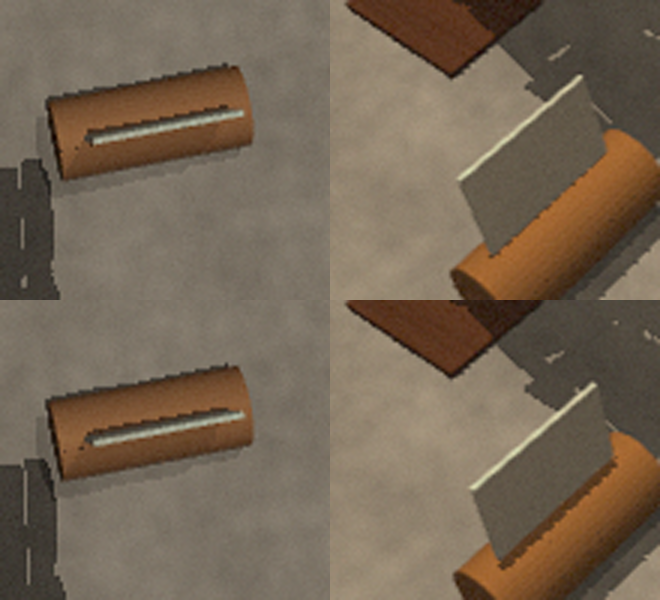

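It's rocking and dying down, so I'll let it settle while I go to the clip.

Request:
send_rows:
  deltas:
    - [[7,0,0,10,10,25,100],[14,0,0,20,20,50,100],[21,0,0,30,30,75,100],[28,0,0,40,40,100,100],[35,0,0,45,50,130,100],[42,0,0,45,61,160,100],[49,0,0,45,61,191,100],[56,0,0,45,61,191,100]]

```text
t: 5.68
eef_pos: [0.5745, 0.1058, 0.1996]
orientation: [0.947, 1.568, 0.139]
force: [-0.3, -0.3, 0.1]
width: 0.0854
```

Run:
```python
from h import *
plan([.5666,.112,.2],-.075);print(read_state()["q"])
```

```text
at [0.5745 0.1058 0.1996] turn [ 4.8e+01  4.0e-02 -1.9e-01] shift [ -0.4  -1.4 -10. ] rows 6.7
[ 1.79576398e-01  3.36196741e-01  1.76877165e+00 -1.53621162e-04
  1.03336211e+00 -5.83103742e-01]
```

Request:
send_rows:
  deltas:
    - [[7,0,0,0,-1,-10,100],[14,0,0,0,-1,-10,100],[21,0,0,0,-1,-10,100],[28,0,0,0,-1,-10,100],[35,0,0,0,-1,-10,100],[42,0,0,0,-1,-10,100],[48,0,0,0,-1,-10,100],[48,0,0,0,-1,-10,100]]

```text
t: 6.35
eef_pos: [0.5616, 0.1108, 0.1995]
orientation: [-1.129, 1.57, -2.774]
force: [0.4, -0.8, -1.4]
width: 0.0855
```

Request:
send_rows:
  deltas:
    - [[0,0,0,0,0,0,100],[0,0,0,0,0,0,100],[0,0,0,0,0,0,100],[0,0,0,0,0,0,100]]

```text
t: 6.68
eef_pos: [0.5613, 0.1123, 0.2]
orientation: [-1.388, 1.571, -3.025]
force: [-1.1, -0.6, -0.7]
width: 0.0852
```

Run:
```python
from h import *
plan([.5666,.112,.2],-.075);print(read_state()["q"])
cv2.imwrite("pics/w2.png",cams.camera("wrist")[:,:,::-1])
print(proj("wrist",[.5666,.112,.048]),proj("wrist",[.5426,.114,.091]),proj("wrist",[.591,.110,.091]))
```

```text
at [0.5613 0.1123 0.2   ] turn [0.51 0.   0.01] shift [ 0.   5.3 -0.1] rows 0.1
[1.94795061e-01 3.20069597e-01 1.79126502e+00 1.15031111e-05
 1.03038395e+00 2.60817707e-01]
(np.float64(285.8704426324432), np.float64(202.50361998324755)) (np.float64(254.97786958247227), np.float64(214.92435369917462)) (np.float64(318.99403089988306), np.float64(215.91885725255085))
```

View pics/w2.png

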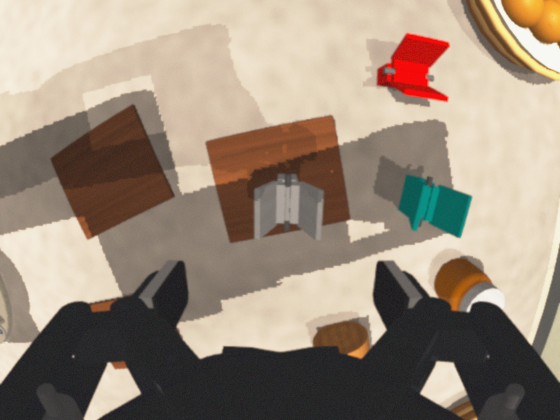

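The wrist view shows the silver clip between the fingers at (288,207). I'll take one close crop to check the choice, position and yaw.

Run:
```python
from h import *
cv2.imwrite("pics/c12.png",crop("","pics/w2.png",235,160,110,90,7))
for X in((.5433,.1338,.091),(.5404,.0943,.091),(.5927,.1295,.091),(.5901,.0901,.091)):
    u,v=proj("wrist",X); print((u+.5-235)*7,(v+.5-160)*7)
```

```text
134.13405617372854 207.9258840135476
139.33512992270437 560.5428897555857
600.433815321765 217.78608850512663
589.0643158307776 567.7159578652066
```

View pics/c12.png

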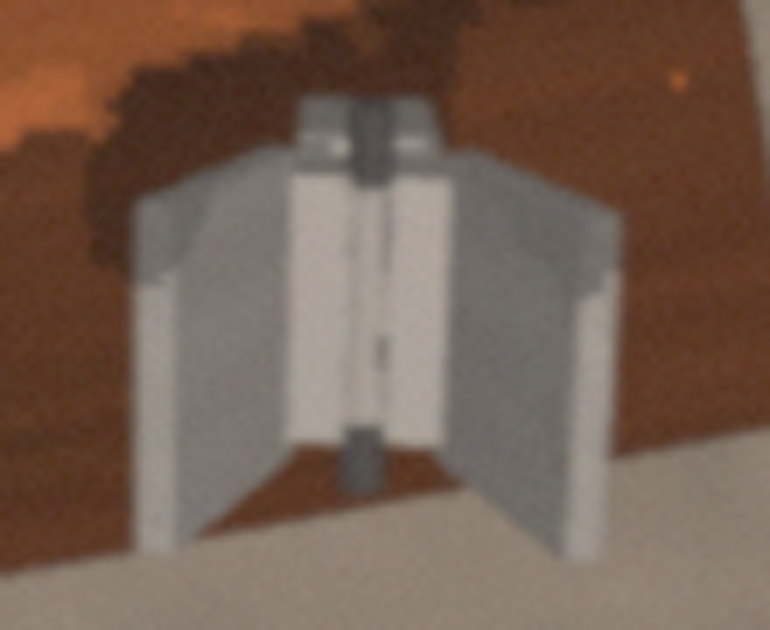

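Run:
```python
from h import *
np.set_printoptions(precision=4,suppress=True)
P=[onz("wrist",235+x/7-.5,160+y/7-.5,.091) for x,y in((133,205),(137,553),(622,216),(602,562))]
for p in P: print(p)
c=sum(P)/4; d1=P[0]-P[1];d2=P[2]-P[3];d=(P[2]+P[3]-P[0]-P[1])/2
print(c,np.arctan2(-d1[0],d1[1]),np.arctan2(-d2[0],d2[1]),np.arctan2(d[1],d[0]),np.linalg.norm(d))
plan([c[0],c[1],.068],-.07)
```

```text
[0.5432 0.1341 0.091 ]
[0.5402 0.0952 0.091 ]
[0.595  0.1296 0.091 ]
[0.5916 0.0907 0.091 ]
[0.5675 0.1124 0.091 ] -0.07651263745365734 -0.08872319290665265 -0.08797279906128433 0.05178181680726133
at [0.5613 0.1124 0.2   ] turn [0.22 0.   0.01] shift [132.    6.2  -0.4] rows 3.2
```

Request:
send_rows:
  deltas:
    - [[0.8,0,0,35,6,0,100],[0.8,0,0,70,6,0,100],[0.8,0,0,100,6,0,100],[0.8,0,0,120,6,0,100],[0.8,0,0,132,6,0,100],[0.8,0,0,132,6,0,100],[0.8,0,0,132,6,0,100],[0.8,0,0,132,6,0,100]]

```text
t: 7.4
eef_pos: [0.5683, 0.1124, 0.0694]
orientation: [1.835, 1.569, 0.183]
force: [0.9, -1.1, -0.1]
width: 0.0855
```

Run:
```python
from h import *
plan([.5672,.1122,.068],-.08);print(read_state()["force"])
cv2.imwrite("pics/w3.png",cams.camera("wrist")[:,:,::-1]);cv2.imwrite("pics/c13.png",crop("","",240,110,140,140,4,cams.camera("scene")[:,:,::-1]))
```

```text
at [0.5683 0.1124 0.0694] turn [-0.05 -0.03 -0.11] shift [ 1.4 -1.1  0.3] rows 0.0
[ 0.89849859 -1.06513587 -0.0784908 ]
```

View pics/w3.png

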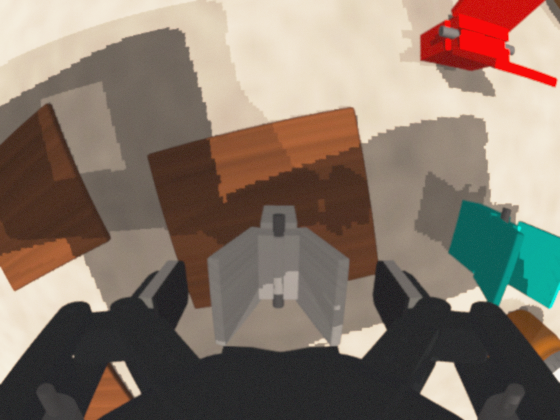

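View pics/c13.png

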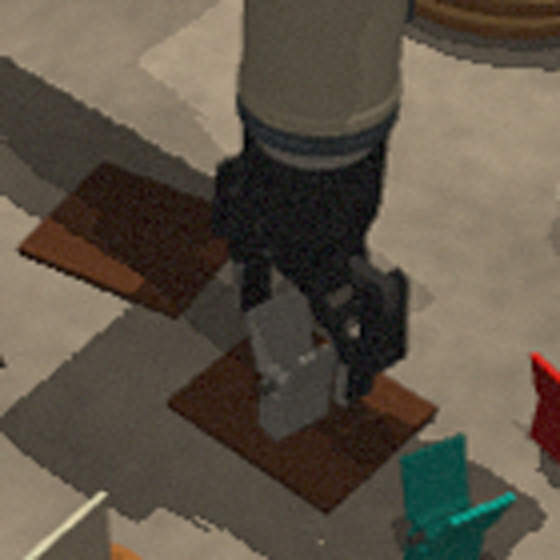

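Request:
send_rows:
  deltas:
    - [[0,0,0,0,0,0,70],[0,0,0,0,0,0,60],[0,0,0,0,0,0,50],[0,0,0,0,0,0,40],[0,0,0,0,0,0,30],[0,0,0,0,0,0,20],[0,0,0,0,0,0,10],[0,0,0,0,0,0,0]]
  squeeze: 20

```text
t: 8.17
eef_pos: [0.5664, 0.1124, 0.0693]
orientation: [-1.667, 1.569, 2.964]
force: [-8.4, 0.4, 16.9]
width: 0.0313
```

Request:
send_rows:
  deltas:
    - [[0,0,0,0,0,0,0],[0,0,0,0,0,0,0],[0,0,0,0,0,0,0],[0,0,0,0,0,0,0],[0,0,0,0,0,0,0],[0,0,0,0,0,0,0]]

```text
t: 8.67
eef_pos: [0.5663, 0.1124, 0.0693]
orientation: [-1.652, 1.569, 2.979]
force: [-6.8, 0.7, 16.7]
width: 0.0314
```

Run:
```python
from h import *
plan([.5672,.1122,.068],-.08);print(read_state()["force"],read_state()["width"])
cv2.imwrite("pics/w4.png",cams.camera("wrist")[:,:,::-1]);cv2.imwrite("pics/c14.png",crop("","",240,110,140,140,4,cams.camera("scene")[:,:,::-1]))
```

```text
at [0.5663 0.1124 0.0693] turn [-0.08 -0.01  0.1 ] shift [1.3 0.9 0.1] rows 0.0
[-6.82137382  0.7465608  16.72084621] 0.03136116933925463
```

View pics/w4.png

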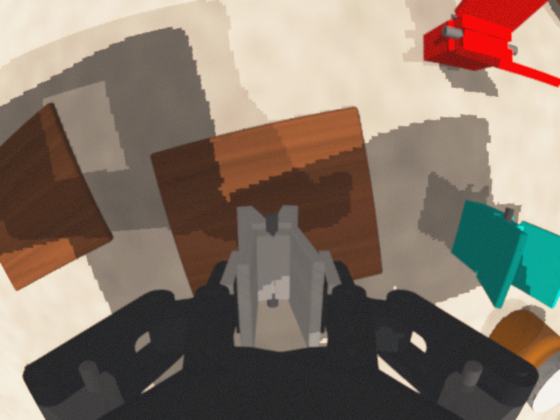

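View pics/c14.png

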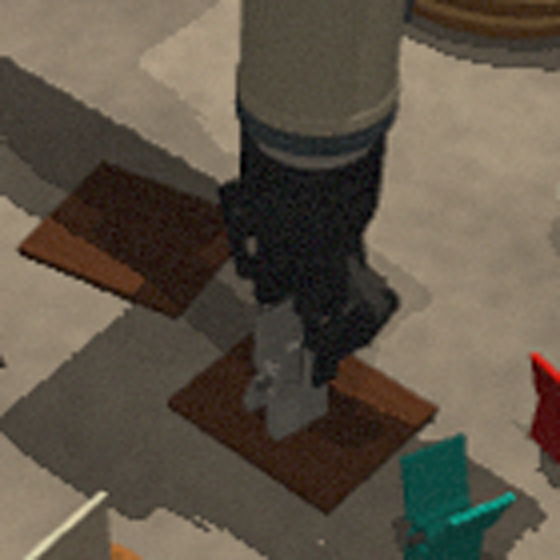

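The clip is stuck short of the stop at 31 mm wide, because the fingers swing forward as they close and press it on the board (17 N). I'll raise the arm a few mm to unload it and let it finish opening.

Request:
send_rows:
  deltas:
    - [[0,0,0,-1,0,0,0],[0,0,0,-2,0,0,0],[0,0,0,-3,0,0,0],[0,0,0,-4,0,0,0],[0,0,0,-5,0,0,0],[0,0,0,-5,0,0,0]]
  squeeze: 22

```text
t: 9.27
eef_pos: [0.5673, 0.1122, 0.0732]
orientation: [1.78, 1.571, 0.128]
force: [0.6, 0.9, -0.5]
width: 0.0232
```

Request:
send_rows:
  deltas:
    - [[0,0,0,-10,0,0,0],[0,0,0,-30,0,0,0],[0,0,0,-55,0,0,0],[0,0,0,-80,0,0,0],[0,0,0,-110,0,0,0],[0,0,0,-140,0,0,0],[0,0,0,-155,0,0,0],[0,0,0,-155,0,0,0]]

```text
t: 9.93
eef_pos: [0.5693, 0.1125, 0.2328]
orientation: [1.839, 1.564, 0.187]
force: [1.0, 0.9, -0.2]
width: 0.0232
```

Run:
```python
from h import *
s=read_state();print(s["force"],s["width"],s["eef_pos"],s["t"])
cv2.imwrite("pics/w5.png",cams.camera("wrist")[:,:,::-1]);im=cams.camera("scene")[:,:,::-1];t=cams.camera("top")[:,:,::-1]
cv2.imwrite("pics/s5.png",im);cv2.imwrite("pics/t5.png",t)
A=np.hstack([crop("","",285,150,110,100,4,t),crop("","",170,200,90,100,4,im)]);cv2.imwrite("pics/c15.png",A)
```

```text
[ 0.97337467  0.94769383 -0.20456743] 0.02320864245217916 [0.56932545 0.1125346  0.23280526] 9.9333
```

View pics/s5.png

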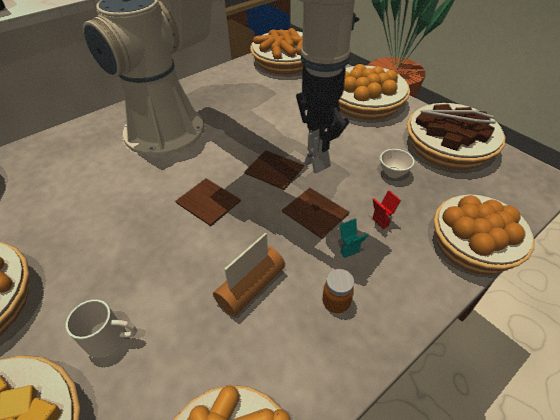

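View pics/w5.png

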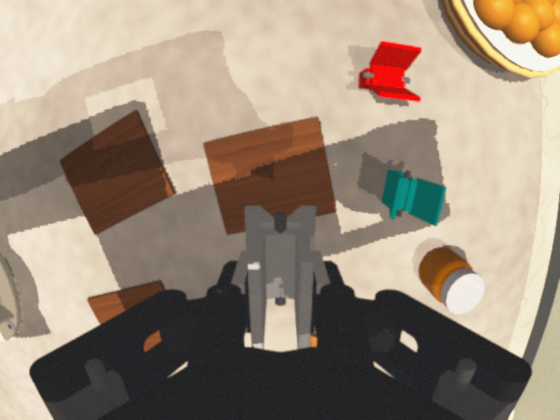

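View pics/c15.png

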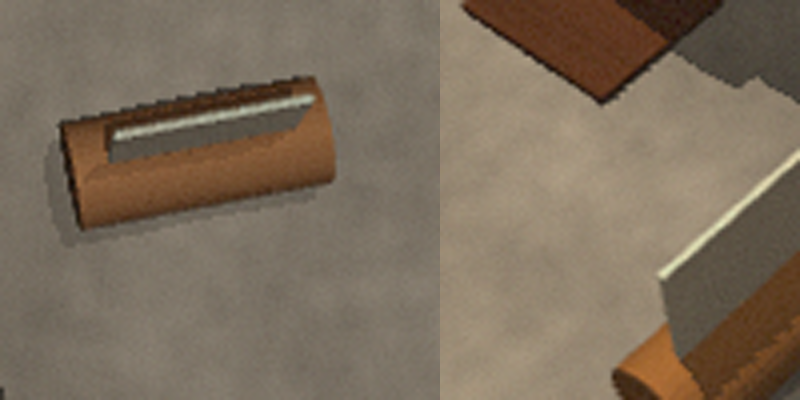

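Run:
```python
from h import *
t1=cams.camera("top")[:,:,::-1];im=cams.camera("scene")[:,:,::-1];t2=cams.camera("top")[:,:,::-1]
print("top diff",cv2.absdiff(np.ascontiguousarray(t1[150:240,290:390]),np.ascontiguousarray(t2[150:240,290:390])).max(), cv2.absdiff(cv2.imread("pics/t5.png")[150:240,290:390],np.ascontiguousarray(t2[150:240,290:390])).max())
cv2.imwrite("pics/c16.png",crop("","",300,155,80,60,9,t1));cv2.imwrite("pics/c17.png",crop("","",205,225,80,90,6.6,im))
```

```text
top diff 22 20
```

View pics/c16.png

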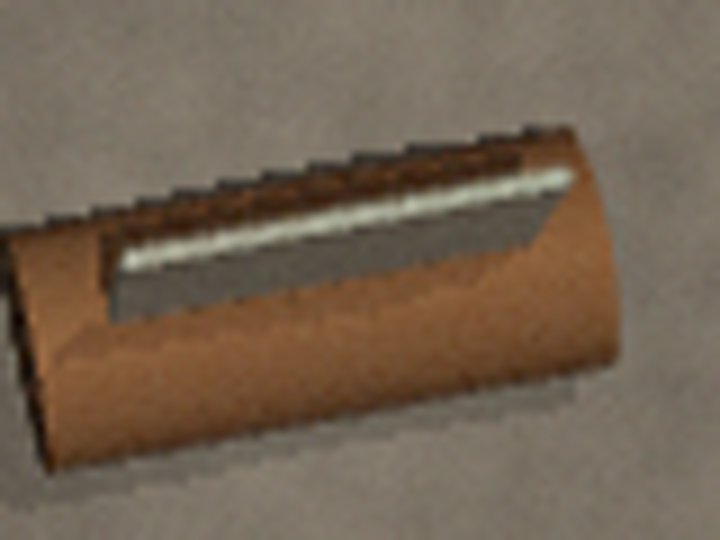

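View pics/c17.png

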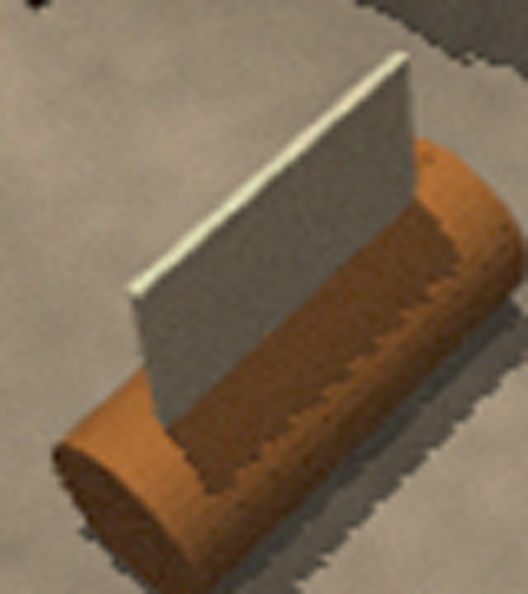

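Run:
```python
from h import *
np.set_printoptions(precision=4,suppress=True)
o=.5
T=lambda x,y:ray("top",300+x/9-o,155+y/9-o); S=lambda x,y:ray("scene",205+x/6.6-o,225+y/6.6-o)
a=tri(T(121,260),S(406,55)); b=tri(T(575,175),S(133,291)); d=a-b
print(a,b,np.linalg.norm(d),"yaw",np.arctan2(-d[0],d[1]),(a+b)/2)
for c in((121,260),(575,175)):print(onz("top",300+c[0]/9-o,155+c[1]/9-o,.132))
for c in((406,55),(133,291)):print(onz("scene",205+c[0]/6.6-o,225+c[1]/6.6-o,.132))
B=[onz("top",300+c[0]/9-o,155+c[1]/9-o,.031) for c in((8,232),(572,128),(618,362),(52,470))]
print("bar",sum(B)/4,*B)
cv2.imwrite("pics/c18.png",crop("","pics/s5.png",285,110,70,75,8))
cv2.imwrite("pics/c19.png",crop("","pics/w5.png",200,190,170,170,3.5))
```

```text
[ 0.6204 -0.0707  0.1325] [ 0.6385 -0.18    0.1337] 0.11077319988450807 yaw 0.16424283709100784 [ 0.6295 -0.1254  0.1331]
[ 0.6206 -0.0707  0.132 ]
[ 0.6389 -0.1803  0.132 ]
[ 0.6201 -0.0706  0.132 ]
[ 0.6375 -0.1795  0.132 ]
bar [ 0.6302 -0.1268  0.031 ] [ 0.6495 -0.0475  0.031 ] [ 0.674  -0.1965  0.031 ] [ 0.6112 -0.2057  0.031 ] [ 0.586  -0.0573  0.031 ]
```

View pics/c18.png

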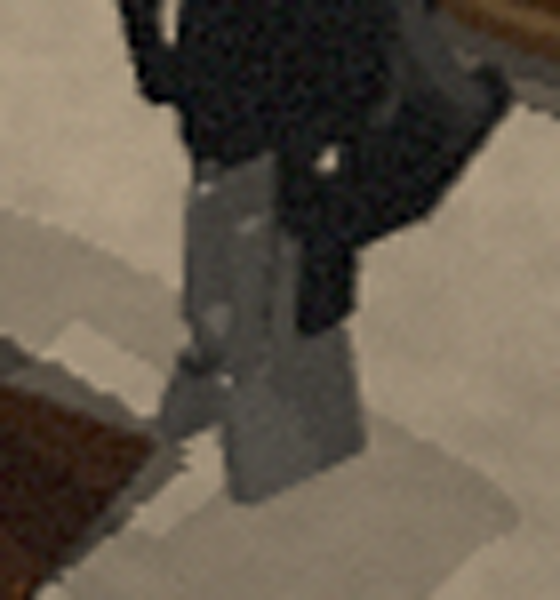

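View pics/c19.png

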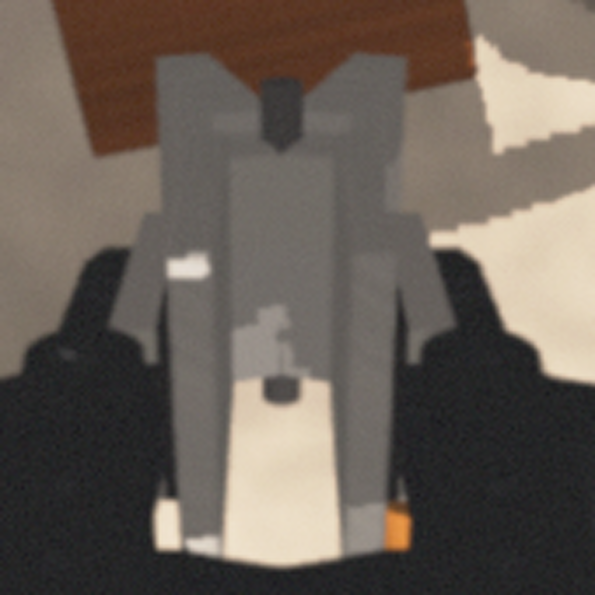

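Run:
```python
from h import *
from scipy.optimize import least_squares
np.set_printoptions(precision=4,suppress=True)
s=read_state();print(s["eef_pos"],s["orientation"],s["t"],s["force"])
w=cams.camera("wrist")[:,:,::-1];im=cams.camera("scene")[:,:,::-1]
cv2.imwrite("pics/c20.png",crop("","",230,190,100,60,8,w));cv2.imwrite("pics/c21.png",crop("","",285,110,70,75,8,im));cv2.imwrite("pics/s6.png",im);cv2.imwrite("pics/w6.png",w)
```

```text
[0.5663 0.112  0.2265] [-1.2969  1.568  -2.9488] 10.2333 [-0.4817 -1.3742 -0.8233]
```

View pics/c20.png

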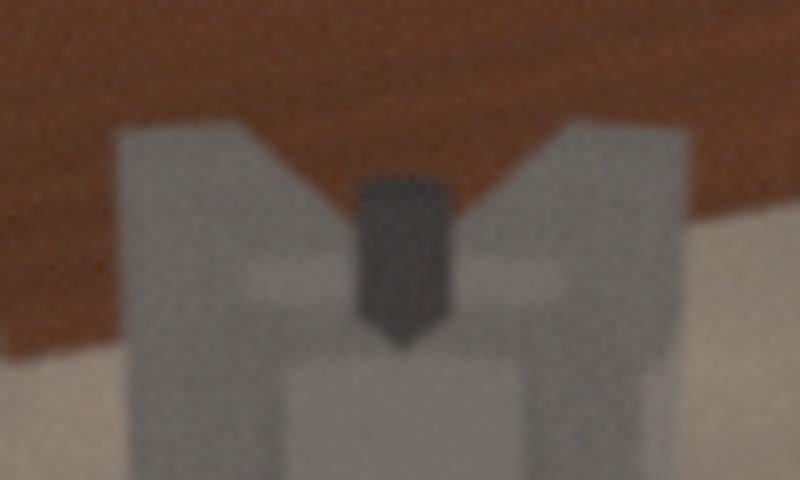

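View pics/c21.png

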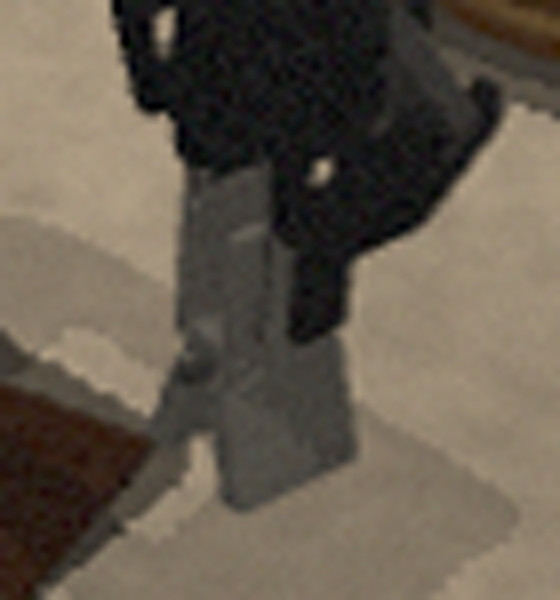

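Run:
```python
from h import *
from scipy.optimize import least_squares
np.set_printoptions(precision=4,suppress=True)
p=cams.camera_params("wrist");H=p["hand_eye"];F=f(p)
def pj(X):
    c=H[:3,:3].T@(np.array(X)-H[:3,3]);r=np.hypot(c[0],c[1]);t=np.arctan2(r,c[2]);return np.array([p["cx"]+F*t*c[0]/r,p["cy"]+F*t*c[1]/r])
px=[(230+x/8-.5,190+y/8-.5) for x,y in((117,130),(690,132),(238,122),(575,122))]
def mod(q):
    X,Y,Z=q;return [(X-.0028,Y-.021,Z),(X-.0028,Y+.021,Z),(X,Y-.0125,Z),(X,Y+.0125,Z)]
r=least_squares(lambda q:np.concatenate([pj(m)-np.array(u) for m,u in zip(mod(q),px)]),[.06,0,-.02])
print("inner tip tool coords (near end)",r.x,r.fun.round(2))
# scene: outer bottom edge of far jaw, plane tool y=+21mm
s=read_state();R=Rn.from_euler("xyz",s["orientation"]).as_matrix();C=s["eef_pos"]
for x,y in((238,512),(356,456)):
    o,d=ray("scene",285+x/8-.5,110+y/8-.5);n=R[:,1];k=(.021-n@(o-C))/(n@d);print("tool coords",R.T@(o+k*d-C))
# pin ends in scene ~ (203,350) near
```

```text
inner tip tool coords (near end) [ 0.0595  0.0004 -0.0202] [ 0.19  0.14  0.18 -0.12 -0.19 -0.01 -0.18 -0.01]
tool coords [0.0547 0.021  0.0232]
tool coords [ 0.0557  0.021  -0.0171]
```

Run:
```python
from h import *
plan([.6294,-.1254,.2265],.165)
```

```text
at [0.5666 0.112  0.2269] turn [-14.11   0.02   0.12] shift [  0.3  81.8 231.6] rows 5.9
```

Request:
send_rows:
  deltas:
    - [[-1,0,0,0,6,18,0],[-3,0,0,0,18,50,0],[-5,0,0,0,30,86,0],[-8,0,0,0,44,124,0],[-10,0,0,0,58,164,0],[-12,0,0,0,70,200,0],[-13.5,0,0,0,78,222,0],[-14.1,0,0,0,82,232,0]]

```text
t: 11.0
eef_pos: [0.6304, -0.1293, 0.2272]
orientation: [-0.905, 1.57, -2.312]
force: [0.0, -0.1, -0.7]
width: 0.0229
```

Request:
send_rows:
  deltas:
    - [[0,0,0,0,0,0,0],[0,0,0,0,0,0,0],[0,0,0,0,0,0,0],[0,0,0,0,0,0,0],[0,0,0,0,0,0,0],[0,0,0,0,0,0,0]]

```text
t: 11.5
eef_pos: [0.6301, -0.1247, 0.2282]
orientation: [2.105, 1.571, 0.7]
force: [-0.7, 0.7, 0.0]
width: 0.0229
```

Run:
```python
from h import *
s=read_state();print(s["width"],s["force"],s["t"]);plan([.6294,-.1254,.2265],.165)
w=cams.camera("wrist")[:,:,::-1];im=cams.camera("scene")[:,:,::-1]
cv2.imwrite("pics/w7.png",w);cv2.imwrite("pics/c22.png",crop("","",200,150,100,140,4.2,im));cv2.imwrite("pics/c23.png",crop("","",215,150,130,100,6,w))
```

```text
0.022923183742224476 [-0.71020469  0.70193051  0.01621058] 11.5
at [ 0.6301 -0.1247  0.2282] turn [ 0.06 -0.   -0.  ] shift [ 1.7 -0.8  0.5] rows 0.0
```

View pics/w7.png

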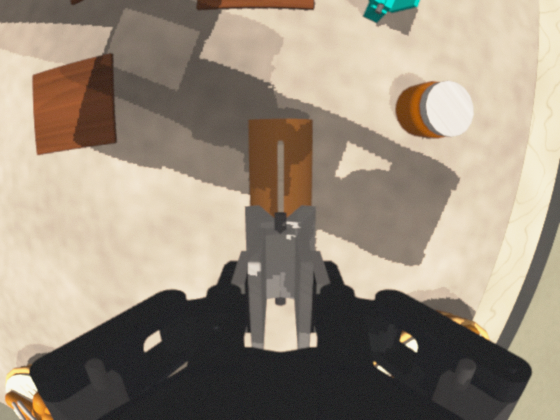

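View pics/c22.png

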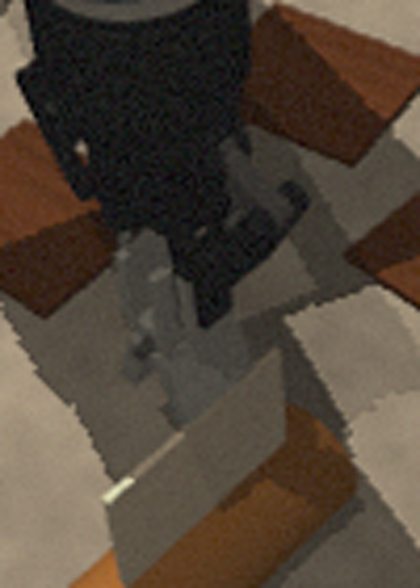

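View pics/c23.png

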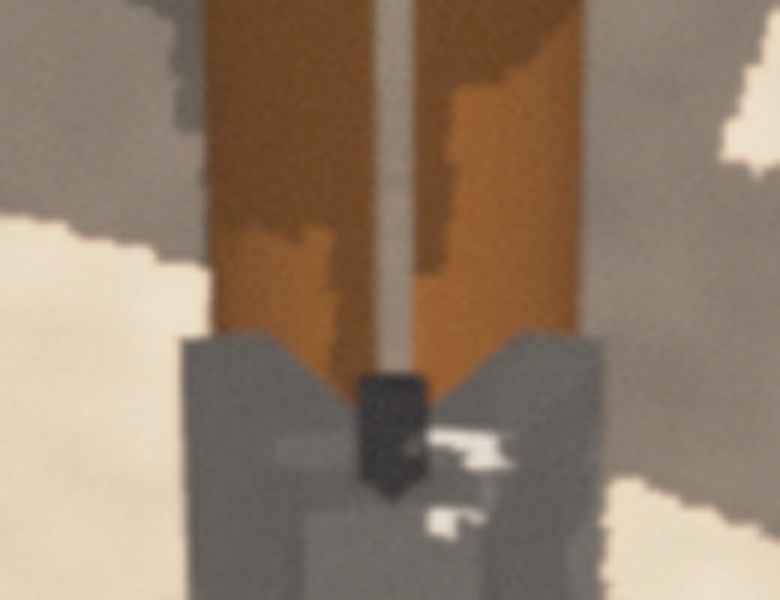

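Run:
```python
from h import *
im=cv2.imread("pics/w7.png");col=im[120:170,279:283].mean(axis=(1,2)).round();print(col)
s=read_state();R=Rn.from_euler("xyz",s["orientation"]).as_matrix()
for v in(140,142,144): print(R.T@(onz("wrist",280,v,.132)-s["eef_pos"]))
```

```text
[ 77.  78.  76.  76.  76.  78.  77.  77.  76.  78.  77.  77.  76.  76.
  76.  76.  77.  75.  76.  81.  92. 106. 113. 115. 121. 128. 131. 132.
 131. 130. 133. 131. 132. 130. 131. 130. 129. 130. 131. 132. 131. 129.
 131. 127. 129. 128. 128. 126. 128. 130.]
[ 0.09624677  0.00016173 -0.0569072 ]
[ 0.09624685  0.00016129 -0.05552668]
[ 0.09624693  0.00016083 -0.05414542]
```

Wrist crop: the card edge (column 394) lies on the clip's mid-line (jaws 183–605, so 394) and runs parallel to it. I'll lower now.

Request:
send_rows:
  deltas:
    - [[0,0,0,5,0,-1,0],[0,0,0,12,0,-1,0],[0,0,0,18,0,-1,0],[0,0,0,24,0,-1,0],[0,0,0,29,0,-1,0],[0,0,0,33,0,-1,0],[0,0,0,36,0,-1,0],[0,0,0,36,0,-1,0]]

```text
t: 12.27
eef_pos: [0.6296, -0.1248, 0.1912]
orientation: [-1.887, 1.57, 2.99]
force: [-0.3, -0.5, -1.6]
width: 0.0229
```

Run:
```python
from h import *
s=read_state();print(s["width"],s["force"],s["t"]);plan([.6301,-.1247,.174],.165)
w=cams.camera("wrist")[:,:,::-1]
cv2.imwrite("pics/c24.png",crop("","",215,150,130,100,6,w))
```

```text
0.022921141416180953 [-0.28333643 -0.50497351 -1.58985828] 12.2667
at [ 0.6296 -0.1248  0.1912] turn [-0.01 -0.02  0.06] shift [17.2  0.5  0. ] rows 0.4
```

View pics/c24.png

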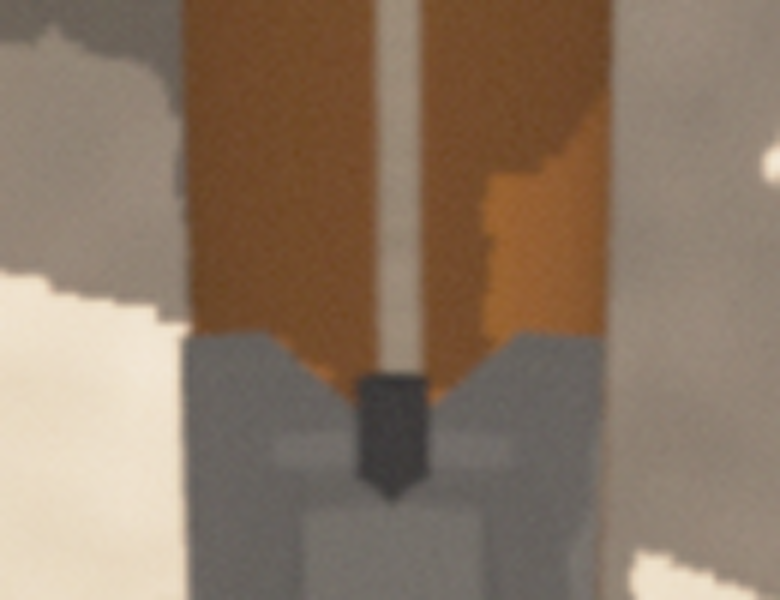

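Request:
send_rows:
  deltas:
    - [[0,0,0,3,0.5,0,0],[0,0,0,7,0.5,0,0],[0,0,0,11,0.5,0,0],[0,0,0,14,0.5,0,0],[0,0,0,16,0.5,0,0],[0,0,0,17,0.5,0,0],[0,0,0,17,0.5,0,0],[0,0,0,17,0.5,0,0]]

```text
t: 12.98
eef_pos: [0.6305, -0.1247, 0.1751]
orientation: [0.04, 1.571, -1.366]
force: [0.2, -0.5, -0.7]
width: 0.023
```

Request:
send_rows:
  deltas:
    - [[0,0,0,0,0,0,0],[0,0,0,0,0,0,0],[0,0,0,0,0,0,0],[0,0,0,0,0,0,0]]

```text
t: 13.32
eef_pos: [0.6305, -0.1247, 0.1752]
orientation: [1.119, 1.571, -0.287]
force: [-0.5, 0.4, -0.4]
width: 0.0232
```

Run:
```python
from h import *
s=read_state();print(s["width"],s["force"],s["t"]);plan([.6301,-.1247,.174],.165)
w=cams.camera("wrist")[:,:,::-1];im=cams.camera("scene")[:,:,::-1];t=cams.camera("top")[:,:,::-1]
cv2.imwrite("pics/c25.png",crop("","",215,150,130,100,6,w));cv2.imwrite("pics/c26.png",crop("","",200,190,90,120,5,im));cv2.imwrite("pics/t8.png",t);cv2.imwrite("pics/s8.png",im)
```

```text
0.023174881588998584 [-0.47262357  0.38333039 -0.36426295] 13.3167
at [ 0.6305 -0.1247  0.1752] turn [-0.    0.01 -0.01] shift [ 1.2 -0.4 -0.1] rows 0.0
```

View pics/c25.png

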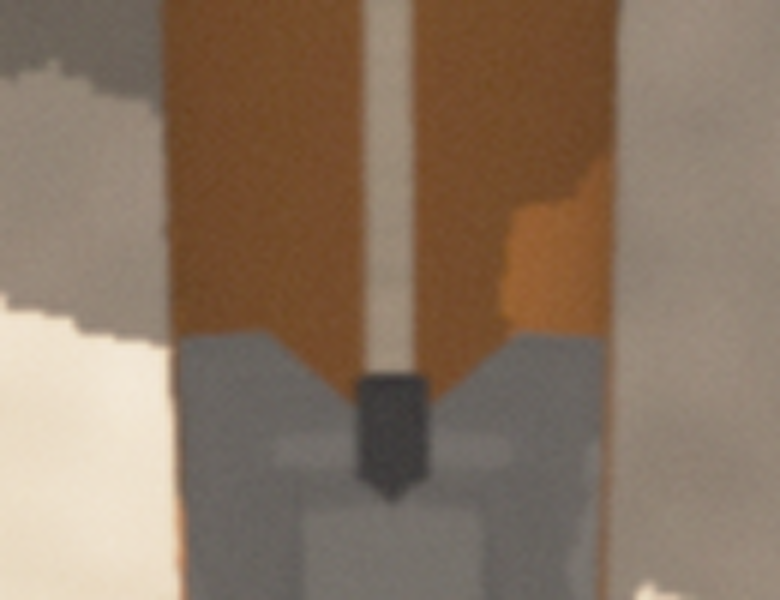

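View pics/c26.png

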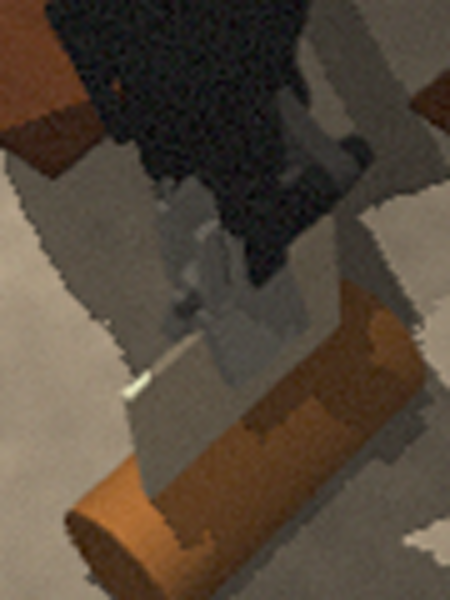

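View pics/s8.png

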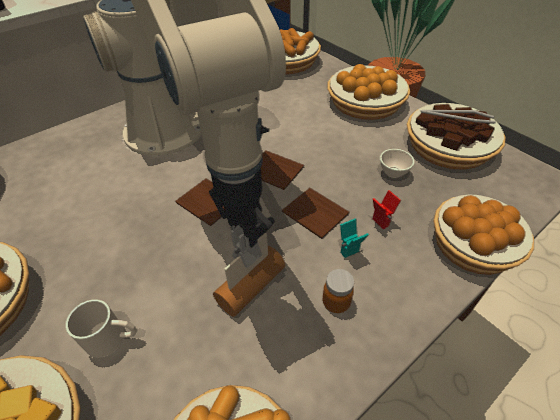

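Request:
send_rows:
  deltas:
    - [[0,0,0,1,-0.3,0,0],[0,0,0,2,-0.3,0,0],[0,0,0,2,-0.3,0,0],[0,0,0,2,-0.3,0,0],[0,0,0,2,-0.3,0,0],[0,0,0,2,-0.3,0,0]]

```text
t: 13.97
eef_pos: [0.6302, -0.1247, 0.1731]
orientation: [-2.155, 1.571, 2.722]
force: [-0.4, 0.2, -1.2]
width: 0.0231
```

Run:
```python
from h import *
s=read_state();print(s["width"],s["force"],s["t"]);plan([.6301,-.1247,.174],.165)
w=cams.camera("wrist")[:,:,::-1];cv2.imwrite("pics/c27.png",crop("","",215,150,130,100,6,w))
t=cams.camera("top")[:,:,::-1];cv2.imwrite("pics/t9.png",t)
```

```text
0.023090083180634942 [-0.39076083  0.17074402 -1.19278032] 13.9667
at [ 0.6302 -0.1247  0.1731] turn [-0. -0.  0.] shift [-0.9 -0.1 -0. ] rows 0.0
```

View pics/c27.png

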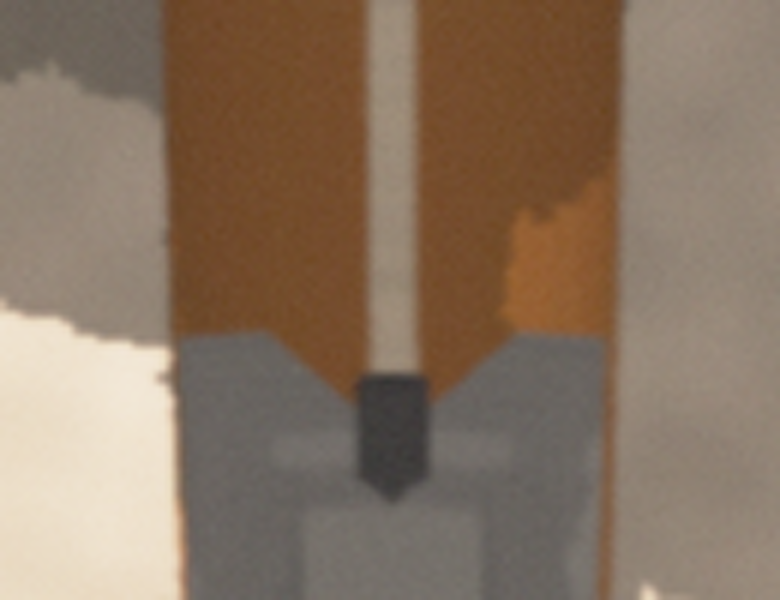

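View pics/t9.png

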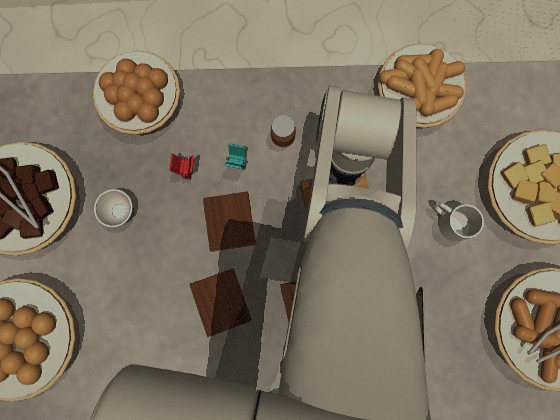

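The card edge (column 392) sits on the jaws' mid-line (392), parallel to it and with no contact force. The bystanders haven't moved. I'm handing in.

```bash
python3 -c "
from plant import workorder; print(workorder.sign_off())"
```

```text
the job is handed in; nothing more can be done
None
```

I handed the job in at about 14 s, with the clip held open over the middle of the card's top edge. No verdict was reported.

- **Stand:** I rolled it with a light push of the open fingers on the card's edge. It rolled the last part on its own momentum and rocked for a while before settling. Two views then put the top edge at 0.1325–0.134 m (nominal 0.132 m), so the card is standing upright.
- **Clip:** I took the silver clip from the farthest board. The first squeeze stalled at 31 mm, with about 17 N pressing the clip down on the board. Raising the arm a few millimetres freed it, and it then opened to the stop (reading 23 mm, nominal 24 mm).
- **Final check:** In the wrist picture the card edge lies on the middle of the mouth and is square to the jaws. The contact force is within the sensor's noise (about 1 N).
- **Depth in the mouth:** The edge is about 17–18 mm inside, which I calculated from the tool height rather than saw directly. Two checks disagreed slightly: the scene view put the jaw tips about 1.5 mm higher than the wrist view did. It also put the clip about 3 mm off along the card, where the wrist view showed it centred.
- **Bystanders:** The jar, bowl and mug look unmoved in the last top view.

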